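Feel a fixture gap with a taper gauge

TASK

Take the green-handled taper gauge out of its rack and slide its blade straight down between the steel plate and the brass spring plate of the gap fixture until it drags snugly, with the brass plate pushed back by about 2 mm and never forced back by 5 mm. Finish holding the gauge there by its handle, upright and still, gripped and not let go; leave the orange-handled gauge in the rack and do not disturb the parts lying about.

Things in the scene. Friction and masses are not known exactly. Their poses are not given: they have to be found in the camera images.
- green_gauge_grip (a point): Centre of the green ribbed handle of the gauge to use: 30 (x) x 18 (y) x 50 (z) mm, z up along the gauge. Pinch it from above across its 18 mm thickness (y). A dark flange, 36 x 26 x 6 mm, lies 25 to 31 mm below this point. The gauge (about 0.17 kg, loose) starts hanging upright by its flange on the rack's top sheet, its blade down through a slot: lift it straight up over 85 mm.
- green_gauge_tip (a point): Tip of the green gauge's steel blade, on its centre line, 111 mm below the handle centre; same axes. The blade is 24 mm wide (x, 18 mm at the tip) and tapers over its 80 mm length from 15 mm thick (y) at the flange to 3 mm at the tip, evenly on both faces.
- orange_gauge_grip (a point): Centre of the orange handle of the other gauge (same outer shape, blade much too thick for the gap), hanging in the other slot of the rack, 80 mm away, its top 156 mm above the table: carry the green gauge over or round it. Leave it.
- rack: Aluminium gauge rack fixed to the table, 160 (x) x 70 (y) x 100 (z) mm, origin at the centre of its underside. Two through slots 29 x 19 mm at x = +40 and -40 mm, the top sheet's upper face at z = 100 mm. Either gauge may be in either slot.
- steel_edge (a point): Middle of the top inner edge of the fixture's upright steel plate (50 mm wide along x, 74 mm high), 98 mm above the table. y points across the gap to the brass plate, z up. The gap is 6 to 9 mm wide (differs each run), 74 mm deep. Above this edge both plates have a lip flared outward at 45 degrees, 7 mm higher and 7 mm wider, to lead a blade in.
- brass_edge (a point): Middle of the top inner edge of the brass spring plate, which stands parallel to the steel plate and is of the same size; it faces steel_edge at the same height, same axes. The gap's middle lies half-way between the two points. The plate is pushed back along +y. Springs and a grey adjuster block, 91 mm high with a black knob, stand behind it.
- sprung_plate (a joint): How far the brass plate is pushed back along y against its spring, in m: 0 at rest, 0.010 at most. The spring gives 1.5 N per mm. With the blade wedged in, the plate goes back 0.15 mm for each mm the gauge goes down, once the blade touches both plates; about 3 to 6 N of downward push on the gauge goes with 2 mm.
- end_cap: Loose plated end cap, disc 63 mm across, 7 mm high, lying about. Origin under its centre.
- bearing: Loose ball bearing, 48 mm across, 9 mm high, lying about. Origin under its centre.
- cap_stack: Loose stack of plated end caps, 64 mm across, 31 mm high, standing to the left. Origin under its centre.
- armature: Loose wound motor armature, 100 mm long, 37 mm thick, lying to the left. Origin under its centre.
- dish: Loose steel dish of bushes, 113 mm across, 25 mm high, behind the fixture. Origin under its centre.
- fixture: Blue base plate of the gap fixture, 110 (x) x 150 (y) x 12 mm, fixed to the table; origin at the centre of its underside, y is the gap direction. The head on it, with both plates, floats sideways along y at a touch (0.4 N), at least 7 mm either way, so that the gap centres itself on the blade.
Not all that is in view belongs to the job. Leave any blue look-alike of the part that bears green_gauge_grip alone.

How it is judged:
On the way, in this order (a step that is already met when the one before it is completed fails the run):
1. the green gauge is lifted clear of the rack in the gripper (height (world z) of green_gauge_tip above 0.102 m and contact force between the fingers and green_gauge above 1 N), for 0.1 s.
2. its tip has entered between the plates (z of green_gauge_tip in the frame of steel_edge below -0.004 m and y of green_gauge_tip in the frame of steel_edge above 0 m and y of green_gauge_tip in the frame of brass_edge below 0 m and x of green_gauge_tip in the frame of steel_edge between -0.022 and 0.022 m), for 0.02 s.
At the end, for the whole second after the job is handed in: Green blade wedged between the plates, touching both (0.5 N), tip over 15 mm below their top inner edges and within 15 mm of mid-width; brass plate back 0.8 to 3.4 mm; gauge within 0.12 rad of upright, still (10 mm/s), gripped (2 N); orange gauge within 15 mm of its start (value of joint sprung_plate between 0.0008 and 0.0034 m and contact force between green_gauge and head_c1 above 0.5 N and contact force between green_gauge and sprung_plate above 0.5 N and z of green_gauge_tip in the frame of steel_edge below -0.015 m and x of green_gauge_tip in the frame of steel_edge between -0.015 and 0.015 m and angle between green_gauge_tip's own z axis and vertical below 0.12 rad and contact force between the fingers and green_gauge above 2 N and linear speed of green_gauge below 0.01 m/s and distance of orange_gauge_grip from where it was at the start of the episode below 0.015 m); the arm keeps its last pose, push and grip.
It fails at once if the brass plate is forced back by 5 mm or more (value of joint sprung_plate above 0.005 m).
It fails at once if the orange gauge is moved out of its place (distance of orange_gauge_grip from where it was at the start of the episode above 0.015 m).
It fails at once if a part lying about is disturbed (distance of any of end_cap, bearing, cap_stack, armature, dish from where it was at the start of the episode above 0.02 m).
It also fails if it takes over 43 s, if anything falls off the work surface, if the arm or the gripper's body presses on something with over 40 N, if the wrist force passes 120 N, or if a joint passes its speed limit or range.

ROBOT

A 6-joint arm with a two-finger parallel gripper is mounted at the origin on a cart in front of the work surface, level with it; the furniture and walls round the work are solid. World frame = base frame: x ahead of the robot, y to its left, z up, the work surface at z = 0. Lengths are in m, angles in rad, forces in N, time in s.
With the tool pointing down it reaches from about 0.4 to 0.925 m from the base axis. Payload 12.5 kg.
Tool frame: the origin (TCP) lies at the very end of the fingers, on their centre line; the grasp point (between the pads) lies manip.hold_point_z behind it (manip.hold_point_z is the distance from the TCP to the grasp point, in m); z points along the fingers, y is the direction in which the jaws open and shut (so a half turn about z gives the same grasp; the last joint's range is limited). The gripper opens to 95 mm and grips with 3 to 60 N. Pads are 20 mm wide; open, the fingers measure 119 mm over their backs; the gripper's body (75 mm by 180 mm) begins 59 mm behind the grasp point.
Start: joints at [-1.221, 0.491, 1.559, -0, 1.092, -0.106], TCP at [0.275, -0.561, 0.215] pointing down, gripper open.
Joint ranges: [-3.1, 3.1], [-0.84, 2.19], [0.05, 2.79], [-1.13, 4.28], [0.06, 2.93], [-2.69, 2.69]. Speed limits (rad/s): [2.22, 2.22, 2.79, 3.14, 3.14, 3.14].

INTERFACE

Orientations are given as [roll, pitch, yaw] about the fixed x, y, z axes, in that order (R = Rz(yaw) Ry(pitch) Rx(roll)).
In Python, from station import manip gives the robot as it stands. The module is installed in compiled form; this text tells all that it offers.
- The arm moves only by the shell command python3 -m creep 'ROWS' [OPENING] [FORCE]. ROWS is JSON, a list that holds one entry, the list of rows, each a list of 6 numbers: the shift along the tool's x, y, z in m, then the turn, a rotation vector about the tool's x, y, z in rad. A call has 1 to 8 rows; each row is the pose to reach, as a shift and turn from the pose commanded when the call began, along the tool's axes at that moment; what a row does not reach only later rows make up. A row lasts 1/8 s, in which the tool goes at most 62.5 mm and 10.7 degrees, less where a joint would pass 70% of its speed; a pose out of reach is approached as far as the arm can. A call with a gripper value outside its range is refused whole. OPENING is the finger opening in m, from 0 to 0.0951, set as the call begins (- or left out, the last holds). The fingers move at their own pace and stop on an object; FORCE is the grip in N (left out, the last holds). Time passes only in rows, so rows that repeat a pose let the fingers close. It gives the time, the measured TCP pose, the force and the opening at its end, in the units of the state.
- manip.observe(): the state, without advancing time (a new reading comes with each control period).
- manip.camera(name): name is "scene" or "top" or "wrist"; returns the picture (384x512x3 uint8, red, green, blue); there is no depth.
- manip.camera_info(name): a dict with "fx", "fy", "cx", "cy" (pixels), "cam_to_world" (4x4, takes a point from camera to world coordinates). Camera axes: x right, y up, looking along -z (the intrinsics and any distortion apply to the point x, -y, -z); pixel columns grow to the right and rows downward; lengths in m; the calibration is good to about 2 mm. A picture is of the moment at which its call begins: read the wrist's pose just before it. camera_info takes no time and is no camera call; for the wrist camera it gives the pose at the moment of the call.
- manip.sign_off(): hands the job in, once; it reports no verdict.
Trained networks look in the newest picture that a camera, given by its name, has taken for a name from the list of things; names that differ only in an ending like _2 or _b are one class to them, and where a whole thing is asked for, a point or a joint stands for the part that bears it (a point fixed in the world has none). Each returns a list of dicts, best first, with "conf" (0 to 1); they miss things now and then, are a little off and sometimes report something else, mostly with a low value. They report only what shows in the picture. A call takes as long as a camera call. They do not tell look-alikes from the thing itself.
- manip.boxes_of(camera, name): "location" ([x, y, z] in m, in the coordinates of the camera as it stood for that picture, good to about 4 mm: the middle of the surface that is visible of it).
- manip.tip_of(camera, name): "location" ([x, y, z] in m, in the coordinates of the camera as it stood for that picture, good to about 4 mm: a listed point, or the origin of a listed thing).
The state is a dict: "time": time; "joint_positions": joint angles; "dq": joint speeds; "tau": joint torques, N m; "ee_pos": TCP position; "ee_rot": TCP orientation; "wrist_force": force on the tool from outside, world axes, zero at the start; "wrist_torque": the same for the moment, N m; "grip_width": finger opening in m.
Only numpy, scipy, OpenCV 4.12 (cv2) and the standard library are available. Lean on these libraries where they do the work, as an engineer would, in place of code of your own. Each camera call takes 0.05 s, during which the arm holds its last target. There are 200 camera calls.

## Working session

There is one attempt and no reset: what is moved stays moved. The work goes in short steps, Python scripts to look and compute and a shell command to move; the robot and the scene stay as the last step left them, time stands still between calls to the robot, and variables do not carry over. Pictures are saved under pics/ and viewed, about 8 in all and at most 12, crops included, and the job is handed in when it is done.

```bash
mkdir -p pics; cat > h.py <<'E'
import numpy as np, cv2
from station import manip
from scipy.spatial.transform import Rotation as R
def W(cam,p,T=None):
    T=np.array(manip.camera_info(cam)["cam_to_world"]) if T is None else T
    return (T@np.r_[p,1])[:3]
def px(cam,w):
    i=manip.camera_info(cam);p=np.linalg.inv(np.array(i["cam_to_world"]))@np.r_[w,1]
    return np.round([i["cx"]+i["fx"]*p[0]/-p[2], i["cy"]+i["fy"]*(-p[1])/-p[2]],1)
def snap(cam,name):
    im=manip.camera(cam);cv2.imwrite(f"pics/{name}.png",im[:,:,::-1]);return im
def find(cam,names,f="tip_of",n=3):
    for k in names:
        for d in getattr(manip,f)(cam,k)[:n]:
            w=W(cam,d["location"]);print(cam,f,k,round(d["conf"],2),np.round(w,4),px(cam,w))
E
python3 - <<'E'
from h import *
a=snap("scene","s0");b=snap("top","t0")
cv2.imwrite("pics/both.png",cv2.resize(np.vstack([a,b]),(450,675))[:,:,::-1][:600] if 0 else cv2.resize(np.hstack([a,b]),(800,300))[:,:,::-1])
N=["green_gauge_grip","orange_gauge_grip","rack","steel_edge","brass_edge","fixture"]
find("scene",N);find("top",N)
find("top",["end_cap","bearing","cap_stack","armature","dish"],n=1)
s=manip.observe();print(s["time"],s["ee_pos"],s["ee_rot"],s["wrist_force"],manip.hold_point_z)
E
```

```text
scene tip_of green_gauge_grip 0.62 [0.4633 0.377  0.1117] [243.  240.1]
scene tip_of green_gauge_grip 0.49 [0.4732 0.0906 0.1114] [314.2 193.8]
scene tip_of green_gauge_grip 0.47 [0.4275 0.2769 0.1323] [279.6 225.5]
scene tip_of orange_gauge_grip 0.76 [0.4416 0.1931 0.1289] [297.9 210. ]
scene tip_of rack 0.58 [ 0.4328  0.2345 -0.0034] [286.6 248. ]
scene tip_of rack 0.55 [0.5172 0.6306 0.0014] [156.6 300.3]
scene tip_of steel_edge 0.9 [ 0.4999 -0.0971  0.0965] [346.5 169.8]
scene tip_of brass_edge 0.59 [ 0.5107 -0.0969  0.0958] [343.9 168.4]
scene tip_of brass_edge 0.34 [ 0.7011 -0.1361 -0.0009] [309.6 160.3]
scene tip_of fixture 0.68 [ 0.5074 -0.0989  0.0015] [340.6 189. ]
top tip_of green_gauge_grip 0.45 [0.4307 0.2684 0.1295] [242.5 227. ]
top tip_of green_gauge_grip 0.43 [0.4773 0.0835 0.1108] [296.5 214.7]
top tip_of green_gauge_grip 0.37 [0.4671 0.374  0.1077] [211.1 215.6]
top tip_of orange_gauge_grip 0.63 [ 0.508  -0.1003  0.0954] [348.  207.6]
top tip_of orange_gauge_grip 0.41 [0.4441 0.1905 0.1312] [265.8 223.5]
top tip_of rack 0.81 [ 0.4349  0.2318 -0.0022] [250.6 227.1]
top tip_of rack 0.74 [ 0.6028  0.4196 -0.0021] [200.2 179.6]
top tip_of steel_edge 0.88 [ 0.5011 -0.0982  0.0971] [347.5 209.5]
top tip_of brass_edge 0.42 [ 0.5078 -0.0992  0.099 ] [347.9 207.6]
top tip_of fixture 0.9 [ 0.509  -0.1026 -0.0048] [340.9 209.3]
top tip_of end_cap 0.56 [ 0.5247  0.6271 -0.0044] [141.2 199.4]
top tip_of bearing 0.4 [ 6.396e-01 -6.860e-02  2.000e-04] [332.4 174. ]
top tip_of cap_stack 0.72 [ 0.6013  0.424  -0.0026] [199. 180.]
top tip_of armature 0.65 [ 0.4877  0.5014 -0.0022] [176.2 210.6]
top tip_of dish 0.93 [ 0.7039 -0.1377  0.0024] [350.7 157.5]
0.95 [ 0.27512945 -0.56118389  0.21466036] [ 3.14153641e+00 -2.23032029e-06  4.55821035e-01] [-0.63183076 -0.2600243   0.10961162] 0.0188
```

View pics/both.png

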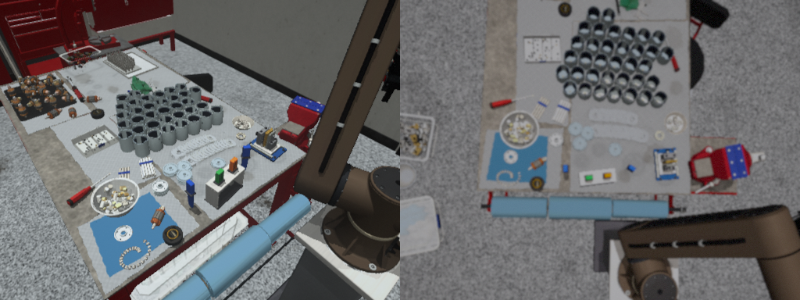

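The green-gauge candidates in the scene picture are green at (280,225), a blue look-alike at (314,194), another blue one at (243,240), and orange at (298,210). I choose green in the rack and check it with a close crop.

```bash
python3 - <<'E'
import cv2,numpy as np
a=cv2.imread("pics/s0.png");b=cv2.imread("pics/t0.png")
z=lambda im,x,y,w,h:cv2.resize(im[y:y+h,x:x+w],(400,300),interpolation=cv2.INTER_CUBIC)
r1=np.hstack([z(a,230,190,100,75),z(a,300,140,80,60)])
r2=np.hstack([z(b,210,195,80,60),z(b,310,180,64,48)])
cv2.imwrite("pics/crop.png",np.vstack([r1,r2]))
E
```

```text
(no output)
```

View pics/crop.png

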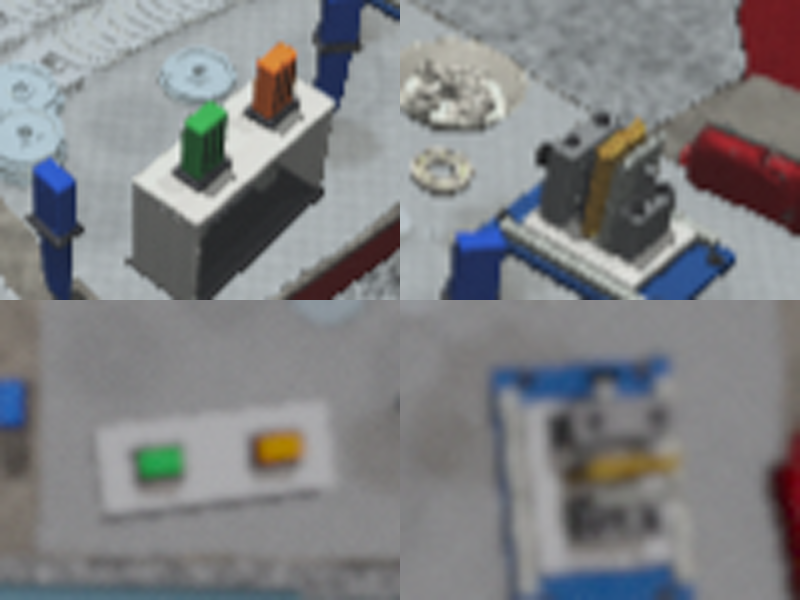

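The crop confirms it: green handle in the rack's left slot (scene 280,225), orange in the right slot, and blue look-alikes standing outside. The brass plate is on the far (+x) side of the steel plate. Next I work out the move via a point above the fixture.

```bash
cat >> h.py <<'E'
def rel(pos,yaw,p0=None,r0=None):
    s=manip.observe();p0=s["ee_pos"] if p0 is None else p0
    A=R.from_euler("xyz",s["ee_rot"] if r0 is None else r0)
    B=R.from_euler("xyz",[np.pi,0,yaw])
    print("row",np.round(np.r_[A.inv().apply(np.array(pos)-p0),(A.inv()*B).as_rotvec()],4))
E
python3 - <<'E'
from h import *
rel([0.46,-0.12,0.30],1.6)
b=cv2.imread("pics/t0.png")
# rack angle from bright blob in top view
h=cv2.cvtColor(b[195:255,205:295],cv2.COLOR_BGR2HSV)
m=((h[:,:,2]>185)&(h[:,:,1]<40)).astype(np.uint8)
c=max(cv2.findContours(m,0,1)[0],key=cv2.contourArea);print(cv2.contourArea(c),cv2.minAreaRect(c))
i=manip.camera_info("wrist");e=manip.observe();T=np.array(i["cam_to_world"])
A=R.from_euler("xyz",e["ee_rot"]);print("cam in tool",A.inv().apply(T[:3,3]-e["ee_pos"]),np.round(A.inv().as_matrix()@T[:3,:3],3),i["fx"])
E
```

```text
row [ 3.6020e-01 -3.1480e-01 -8.5400e-02  1.0000e-04  0.0000e+00 -1.1442e+00]Traceback (most recent call last):
  File "<stdin>", line 7, in <module>
ValueError: max() iterable argument is empty
```

```bash
python3 -m creep '[[[0.36,-0.315,-0.085,0,0,-1.144],[0.36,-0.315,-0.085,0,0,-1.144],[0.36,-0.315,-0.085,0,0,-1.144],[0.36,-0.315,-0.085,0,0,-1.144],[0.36,-0.315,-0.085,0,0,-1.144],[0.36,-0.315,-0.085,0,0,-1.144],[0.36,-0.315,-0.085,0,0,-1.144],[0.36,-0.315,-0.085,0,0,-1.144]]]' && python3 - <<'E'
from h import *
snap("wrist","w1")
find("wrist",["steel_edge","brass_edge","fixture"])
i=manip.camera_info("wrist");e=manip.observe();T=np.array(i["cam_to_world"])
A=R.from_euler("xyz",e["ee_rot"]);print("cam in tool",A.inv().apply(T[:3,3]-e["ee_pos"]),np.round(A.inv().as_matrix()@T[:3,:3],3),i["fx"])
E
```

```text
time: 1.95
ee_pos: [0.4603, -0.1177, 0.3004]
ee_rot: [3.141, 0.0, 1.601]
wrist_force: [0.4, -0.4, -0.2]
grip_width: 0.0953
wrist tip_of steel_edge 0.92 [ 0.5005 -0.0985  0.0994] [289.  151.8]
wrist tip_of brass_edge 0.66 [ 0.5109 -0.0986  0.0975] [298.7 150.6]
wrist tip_of brass_edge 0.35 [ 0.5004 -0.0996  0.0999] [289.8 151.5]
wrist tip_of fixture 0.92 [ 0.504  -0.1008 -0.0054] [285.4 140.4]
cam in tool [ 0.07515257  0.0017783  -0.17025197] [[-0.     0.963  0.27 ]
 [ 1.     0.    -0.001]
 [-0.001  0.27  -0.963]] 323.72204253811145
```

View pics/w1.png

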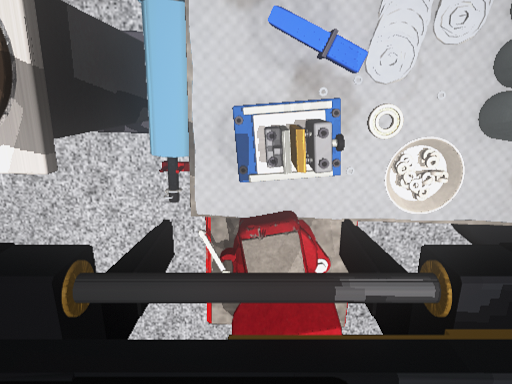

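The wrist view shows the fixture at about (289,140) with the gap at (290–300,150), and a blue look-alike at (318,40). I measure the fixture yaw from the blue base, then move over the rack.

```bash
cat >> h.py <<'E'
def back(cam,uv,z):
    i=manip.camera_info(cam);T=np.array(i["cam_to_world"]);u=np.atleast_2d(np.float64(uv))
    d=np.c_[(u[:,0]-i["cx"])/i["fx"],-(u[:,1]-i["cy"])/i["fy"],-np.ones(len(u))]@T[:3,:3].T
    return T[:3,3]+d*((z-T[2,3])/d[:,2])[:,None]
def rect(cam,m,z):
    c=max(cv2.findContours(m.astype(np.uint8),0,1)[0],key=cv2.contourArea)[:,0]
    w=back(cam,c,z);r=cv2.minAreaRect((w[:,:2]*1000).astype(np.float32));print("rect mm",r);return r
E
python3 - <<'E'
from h import *
im=cv2.cvtColor(cv2.imread("pics/w1.png"),cv2.COLOR_BGR2HSV)
b=(im[:,:,0]>100)&(im[:,:,0]<125)&(im[:,:,1]>120)
b[:85]=0;b[200:]=0;b[:,:225]=0;b[:,350:]=0
pts=np.argwhere(b)[:,::-1];h=cv2.convexHull(pts.astype(np.int32))
m=np.zeros(b.shape,np.uint8);cv2.fillPoly(m,[h],1);rect("wrist",m,0.012)
rel([0.435,0.245,0.27],1.72)
E
```

```text
rect mm ((505.27783203125, -99.56637573242188), (148.1966552734375, 108.80167388916016), 5.965231418609619)
row [ 3.649e-01 -1.350e-02  2.960e-02  3.000e-04  4.000e-04 -1.181e-01]
```

```bash
python3 -m creep '[[[0.365,-0.0135,0.03,0,0,-0.118],[0.365,-0.0135,0.03,0,0,-0.118],[0.365,-0.0135,0.03,0,0,-0.118],[0.365,-0.0135,0.03,0,0,-0.118],[0.365,-0.0135,0.03,0,0,-0.118],[0.365,-0.0135,0.03,0,0,-0.118],[0.365,-0.0135,0.03,0,0,-0.118]]]' && python3 - <<'E'
from h import *
snap("wrist","w2")
find("wrist",["green_gauge_grip","orange_gauge_grip","rack"],n=2)
E
```

```text
time: 3.02
ee_pos: [0.4355, 0.246, 0.2688]
ee_rot: [-3.14, 0.0, 1.72]
wrist_force: [-0.0, -0.2, -0.3]
grip_width: 0.095
wrist tip_of green_gauge_grip 0.82 [0.4317 0.2712 0.1295] [254.4 150.2]
wrist tip_of green_gauge_grip 0.74 [0.58   0.0165 0.0086] [325.8 314.2]
wrist tip_of orange_gauge_grip 0.91 [0.4449 0.1866 0.1312] [255.2 232.9]
wrist tip_of rack 0.97 [0.436  0.226  0.0036] [253.1 168.6]
```

View pics/w2.png

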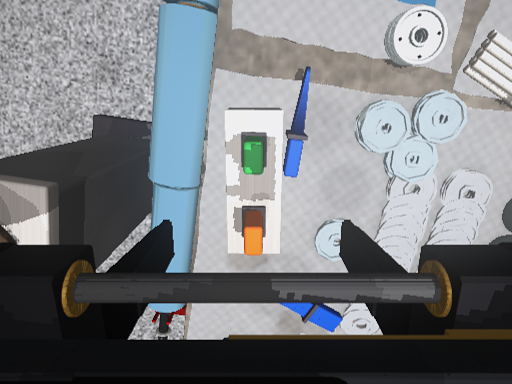

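Wrist view: green handle at (254,155), orange at (254,230), blue look-alikes at (296,135) and (318,316). I refine the handle position and rack yaw, and check whether the blue gauge is in the way.

```bash
python3 - <<'E'
from h import *
bgr=cv2.imread("pics/w2.png");im=cv2.cvtColor(bgr,cv2.COLOR_BGR2HSV)
# rack top sheet left/right edges at z=.1
g=((im[:,:,2]>190)&(im[:,:,1]<30)); 
L=[];Rr=[]
for v in range(112,250,3):
    u=np.flatnonzero(g[v,215:300])+215
    if len(u)>15:L.append((u[0]-.5,v));Rr.append((u[-1]+.5,v))
for e in (L,Rr):
    w=back("wrist",e,0.1);f=cv2.fitLine(w[:,:2].astype(np.float32),cv2.DIST_HUBER,0,.001,.001).ravel();print("edge",f, "yaw tool",np.pi+np.arctan2(f[1],f[0])if f[1]<0 else np.arctan2(f[1],f[0]))
m=(im[:,:,0]>50)&(im[:,:,0]<75)&(im[:,:,1]>100)&(im[:,:,2]>60);m[200:]=0
mm=(m&(im[:,:,2]>0)); p=np.argwhere(mm)[:,::-1];print("green px",p.min(0),p.max(0))
bright=m&(im[:,:,2]>np.percentile(im[:,:,2][m],60));print(len(p),np.unique(im[:,:,2][m])[::8])
print("top face row/col at z=.155; corners",np.round(back("wrist",[[p[:,0].min()-.5,p[:,1].max()+.5],[p[:,0].max()+.5,p[:,1].max()+.5]],.155),4))
for q in ([.467,.375,.11],[.467,.375,.04]):print(px("wrist",q))
print("blue lying:",np.round(back("wrist",[[291,158],[308,70]],.015),3))
for q in ([.4317,.2712,.156],[.4317,.2712,.131],[.4317,.2712,.106]):print(px("wrist",q))
E
python3 - <<'E'
import cv2
a=cv2.imread("pics/w2.png");cv2.imwrite("pics/w2c.png",cv2.resize(a[95:255,205:325],(450,600),interpolation=cv2.INTER_CUBIC))
E
```

```text
edge [ 0.10972578 -0.9939619   0.39391568  0.23330206] yaw tool 1.6807436
edge [ 0.26021633 -0.96555036  0.49022782  0.20786512] yaw tool 1.8340427
green px [244 141] [262 173]
616 [108 118 128 136 144 152 162 171 181 192 200 210 221 229]
top face row/col at z=.155; corners [[0.425  0.2521 0.155 ]
 [0.4419 0.2546 0.155 ]]
[307.2  42.6]
[298.   52.9]
blue lying: [[0.484 0.25  0.015]
 [0.485 0.361 0.015]]
[253.9 153.9]
[254.1 149.7]
[254.2 146. ]
```

View pics/w2c.png

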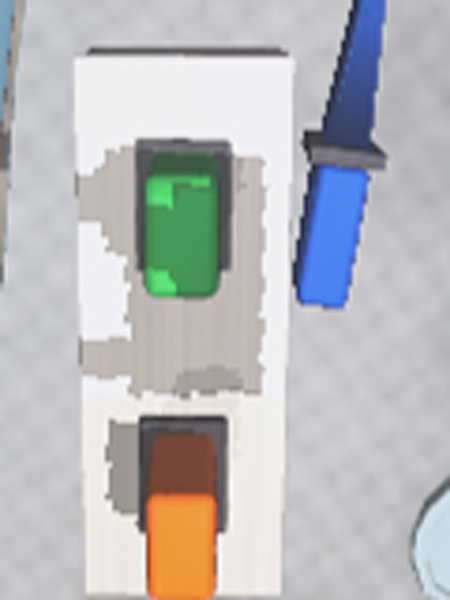

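The blue look-alikes have toppled and now lie flat; the nearest handle is at about (0.484,0.25). They are low and clear of the grasp. The green handle's top face is centred at about (253.5,158).

```bash
python3 - <<'E'
from h import *
c=back("wrist",[[243.7,141.7],[263.1,141.7],[243.7,174.5],[263.1,174.5]],.156);print(np.round(c,4),c.mean(0))
w=back("wrist",[[254.2,109.7],[253.8,252]],.1);d=w[0]-w[1];print("rack ctr line yaw",np.arctan2(d[1],d[0]),w)
s=manip.observe()
rel([c[:,0].mean(),(c[:,1].mean()+.2712)/2,.20],1.72); print(s["ee_pos"])
E
```

```text
[[0.4213 0.2806 0.156 ]
 [0.4381 0.283  0.156 ]
 [0.4253 0.2514 0.156 ]
 [0.4425 0.254  0.156 ]] [0.43179978 0.26723468 0.156     ]
rack ctr line yaw 1.7109585348368108 [[0.42645941 0.30702588 0.1       ]
 [0.44869908 0.14939531 0.1       ]]
row [ 0.0266 -0.0005  0.0696 -0.0001  0.0004 -0.0042]
[0.43609624 0.24302178 0.26957694]
```

```bash
python3 - <<'E'
from h import *
A=R.from_euler("xyz",[np.pi,0,.4558]);p=np.array([.275,-.561,.215])
for r in ([.36,-.315,-.085,0,0,-1.144],[.365,-.0135,.03,0,0,-.118]):
    p=p+A.apply(r[:3]);A=A*R.from_rotvec(r[3:])
print("cmd",p,A.as_euler("xyz"))
P=[]
for k in range(5):
    s=manip.observe();P.append(np.r_[s["ee_pos"],s["ee_rot"],np.array(manip.camera_info("wrist")["cam_to_world"])[:3,3]]);manip.camera("top")
print(np.round(P,4))
m=np.median(P,0);rel([.4318,.269,.115],1.714,p,A.as_euler("xyz"))
E
```

```text
cmd [0.43551118 0.24476147 0.27      ] [3.14159265e+00 2.22044605e-16 1.71780000e+00]
[[ 4.3610e-01  2.4300e-01  2.6960e-01 -3.1414e+00  4.0000e-04  1.7158e+00
   4.2690e-01  3.1750e-01  4.3980e-01]
 [ 4.3610e-01  2.4300e-01  2.6970e-01  3.1415e+00  2.0000e-04  1.7156e+00
   4.2690e-01  3.1750e-01  4.3990e-01]
 [ 4.3610e-01  2.4310e-01  2.6970e-01  3.1414e+00  2.0000e-04  1.7155e+00
   4.2690e-01  3.1760e-01  4.4000e-01]
 [ 4.3610e-01  2.4340e-01  2.6980e-01  3.1413e+00  1.0000e-04  1.7158e+00
   4.2680e-01  3.1780e-01  4.4000e-01]
 [ 4.3600e-01  2.4360e-01  2.6980e-01  3.1413e+00  1.0000e-04  1.7161e+00
   4.2670e-01  3.1800e-01  4.4000e-01]]
row [ 2.45e-02 -1.00e-04  1.55e-01  0.00e+00  0.00e+00  3.80e-03]
```

```bash
python3 -m creep '[[[0.0255,0,0.03,0,0,0.004],[0.0255,0,0.07,0,0,0.004],[0.0255,0,0.1,0,0,0.004],[0.0255,0,0.13,0,0,0.004],[0.0255,0,0.155,0,0,0.004],[0.0255,0,0.155,0,0,0.004]]]' 0.05 && python3 -m creep '[[[0,0,0,0,0,0],[0,0,0,0,0,0],[0,0,0,0,0,0],[0,0,0,0,0,0],[0,0,0,0,0,0]]]' 0.0 40 && python3 - <<'E'
from h import *
snap("wrist","w3")
E
```

```text
time: 4.22
ee_pos: [0.4314, 0.2692, 0.1135]
ee_rot: [-3.139, 0.001, 1.713]
wrist_force: [-0.5, -0.4, 0.6]
grip_width: 0.0503
time: 4.85
ee_pos: [0.431, 0.2696, 0.1149]
ee_rot: [-3.14, 0.0, 1.714]
wrist_force: [-4.9, -0.7, 6.7]
grip_width: 0.018
```

View pics/w3.png

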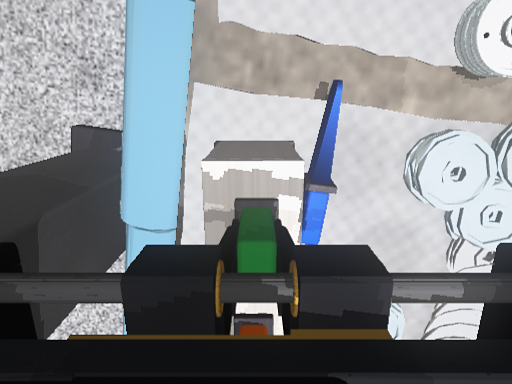

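The gripper holds the green handle at (255,240), opening 18 mm, so the grasp is as expected. I lift straight up.

```bash
python3 -m creep '[[[0,0,-0.01,0,0,0],[0,0,-0.03,0,0,0],[0,0,-0.055,0,0,0],[0,0,-0.08,0,0,0],[0,0,-0.105,0,0,0],[0,0,-0.13,0,0,0],[0,0,-0.155,0,0,0],[0,0,-0.165,0,0,0]]]' && python3 - <<'E'
from h import *
s=manip.observe();print(s["ee_pos"],s["wrist_force"],s["grip_width"])
# cmd pose now
A=R.from_euler("xyz",[np.pi,0,.4558]);p=np.array([.275,-.561,.215])
for r in ([.36,-.315,-.085,0,0,-1.144],[.365,-.0135,.03,0,0,-.118],[.0255,0,.155,0,0,.004],[0,0,-.165,0,0,0]):
    p=p+A.apply(r[:3]);A=A*R.from_rotvec(r[3:])
print("cmd",p,A.as_euler("xyz"))
rel([.505,-.098,.285],1.675,p,A.as_euler("xyz"))
E
```

```text
time: 5.9
ee_pos: [0.4322, 0.2699, 0.2813]
ee_rot: [3.139, -0.001, 1.714]
wrist_force: [-1.2, 0.5, -2.0]
grip_width: 0.018
[0.43220455 0.26989321 0.28125648] [-1.22305888  0.45778375 -2.03215517] 0.0179825070925586
cmd [0.43177607 0.26998643 0.28      ] [3.14159265e+00 2.22044605e-16 1.71380000e+00]
row [-0.3747  0.02   -0.005   0.      0.      0.0388]
```

```bash
python3 -m creep '[[[-0.04,0.001,-0.005,0,0,0.004],[-0.1,0.003,-0.005,0,0,0.009],[-0.16,0.004,-0.005,0,0,0.014],[-0.22,0.006,-0.005,0,0,0.02],[-0.28,0.007,-0.005,0,0,0.025],[-0.34,0.009,-0.005,0,0,0.03],[-0.4,0.01,-0.005,0,0,0.036],[-0.436,0.011,-0.005,0,0,0.039]]]' && python3 -m creep '[[[0,0,0,0,0,0],[0,0,0,0,0,0],[0,0,0,0,0,0],[0,0,0,0,0,0]]]' && python3 - <<'E'
from h import *
T=np.array(manip.camera_info("wrist")["cam_to_world"])
im=snap("wrist","w4")
find("wrist",["steel_edge","brass_edge","fixture","green_gauge_tip","green_gauge_grip"],n=2)
cv2.imwrite("pics/w4c.png",cv2.resize(im[50:350,150:450,::-1],(600,600),interpolation=cv2.INTER_CUBIC))
E
```

```text
time: 6.9
ee_pos: [0.5048, -0.1628, 0.2841]
ee_rot: [-3.141, -0.0, 1.673]
wrist_force: [0.6, 0.9, -2.6]
grip_width: 0.0178
time: 7.4
ee_pos: [0.5049, -0.1593, 0.2848]
ee_rot: [3.141, 0.0, 1.676]
wrist_force: [-0.5, -0.1, -2.0]
grip_width: 0.0178
wrist tip_of steel_edge 0.66 [ 0.5001 -0.1001  0.1031] [255.8 114.3]
wrist tip_of steel_edge 0.41 [ 0.5036 -0.0954 -0.0016] [258.7 107.7]
wrist tip_of brass_edge 0.57 [ 0.5125 -0.1016  0.098 ] [267.1 116.7]
wrist tip_of fixture 0.66 [ 0.5057 -0.097  -0.0022] [260.1 108.9]
wrist tip_of green_gauge_tip 0.97 [ 0.5073 -0.1596  0.1882] [256.9 190.3]
wrist tip_of green_gauge_grip 0.85 [ 0.5065 -0.1568  0.3006] [256.5 243.4]
wrist tip_of green_gauge_grip 0.58 [0.5782 0.0191 0.0101] [328.2  19.6]
```

View pics/w4c.png

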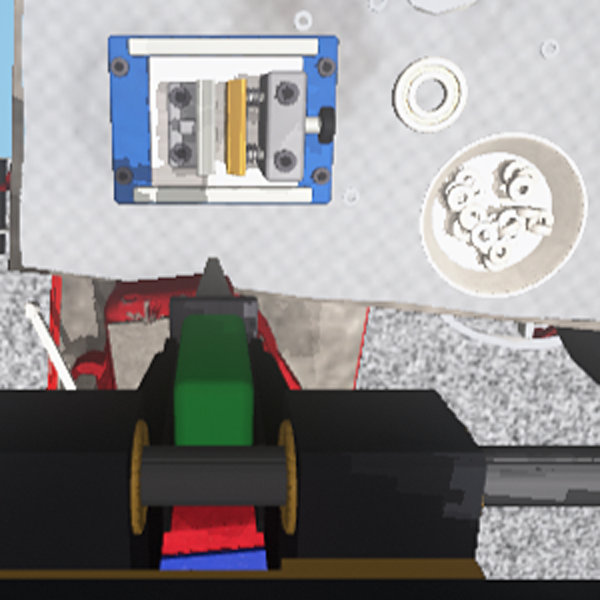

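The view shows the steel lip's inner edge at full-image (257.5,112), the brass inner edge at (263.5,112), and the gauge tip at (256,180). I compute the offset from the tip to the gap's middle.

```bash
python3 - <<'E'
from h import *
im=cv2.imread("pics/w4.png").astype(int)
for v in (100,108,116,124,132):print(v,[tuple(map(int,im[v,u])) for u in range(248,276)] if v==116 else "")
c=back("wrist",[[257.5,112.5],[263.5,112.5],[260.5,112.5]],.098);t=back("wrist",[[256.3,181]],.19)[0]
print(np.round(c,4),t)
s=manip.observe();A=R.from_euler("xyz",s["ee_rot"]);print(s["ee_pos"],s["ee_rot"])
print("tip in tool",A.inv().apply(t-s["ee_pos"]),"gap-in-tool",A.inv().apply(c[2]-s["ee_pos"]))
b=np.array([[.5057,-.099]])
# fixture yaw again from gap plates: brass edge columns top/bottom
m=cv2.inRange(cv2.cvtColor(im.astype(np.uint8),cv2.COLOR_BGR2HSV),(12,100,80),(30,255,255));m[160:]=0;m[:,:255]=0;m[:,285:]=0
p=np.argwhere(m);print(p.min(0),p.max(0))
L=[(p[p[:,0]==v,1].min()-.5,v) for v in range(p[:,0].min()+2,p[:,0].max()-1)]
w=back("wrist",L,.098);f=cv2.fitLine(w[:,:2].astype(np.float32),cv2.DIST_HUBER,0,.001,.001).ravel();print("brass line",f,np.arctan2(f[1],f[0])%np.pi, w.mean(0))
E
```

```text
100 
108 
116 [(146, 150, 151), (187, 193, 194), (232, 236, 236), (189, 194, 195), (196, 202, 204), (196, 203, 203), (192, 199, 199), (195, 199, 202), (217, 221, 222), (189, 196, 198), (140, 143, 147), (175, 179, 185), (176, 180, 185), (170, 173, 179), (85, 99, 108), (66, 100, 122), (90, 172, 213), (84, 153, 194), (84, 151, 194), (83, 153, 195), (84, 153, 195), (86, 159, 200), (94, 186, 227), (92, 185, 231), (97, 174, 216), (145, 143, 146), (178, 180, 185), (175, 178, 184)]
124 
132 
[[ 0.5018 -0.0986  0.098 ]
 [ 0.5082 -0.098   0.098 ]
 [ 0.505  -0.0983  0.098 ]] [ 0.50590151 -0.15118464  0.19      ]
[ 0.5049529  -0.16003418  0.28467601] [3.14149093e+00 1.40994831e-04 1.67502219e+00]
tip in tool [0.00871618 0.00185451 0.09467497] gap-in-tool [0.06143042 0.00643203 0.186668  ]
[ 90 263] [137 272]
brass line [ 0.10891338 -0.9940512   0.50732386 -0.09997436] 1.6799263 [ 0.50746084 -0.09922191  0.098     ]
```

```bash
python3 -m creep '[[[0.03,0.0025,0,0,0,-0.004],[0.061,0.005,0,0,0,-0.004],[0.061,0.005,0.02,0,0,-0.004],[0.061,0.005,0.04,0,0,-0.004],[0.061,0.005,0.06,0,0,-0.004],[0.061,0.005,0.065,0,0,-0.004],[0.061,0.005,0.065,0,0,-0.004],[0.061,0.005,0.065,0,0,-0.004]]]' && python3 - <<'E'
from h import *
a=snap("wrist","w5");b=snap("scene","s5")
cv2.imwrite("pics/w5c.png",np.hstack([cv2.resize(a[90:290,160:360],(400,400)),cv2.resize(b[120:220,290:390],(400,400),interpolation=cv2.INTER_CUBIC)])[:,:,::-1])
s=manip.observe();print(s["ee_pos"],s["wrist_force"])
E
```

```text
time: 8.7
ee_pos: [0.5039, -0.0991, 0.2204]
ee_rot: [3.14, 0.001, 1.679]
wrist_force: [1.5, -0.7, -1.5]
grip_width: 0.018
[ 0.50381507 -0.0990927   0.22026417] [ 0.50728955  0.33096916 -0.95687092]
```

View pics/w5c.png

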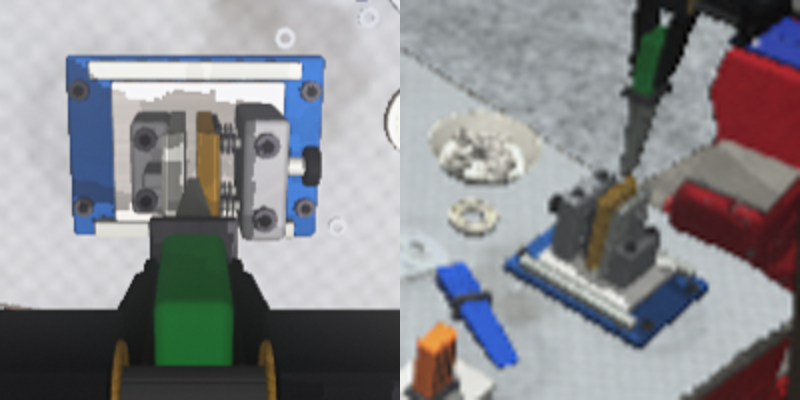

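The tip hangs over the gap (crop 193, between edges at 185 and 197). I lower it into the gap, short of contact.

```bash
cat > f.py <<'E'
from h import *
P=[]
for k in range(6):
    s=manip.observe();P.append(np.r_[s["ee_pos"],s["wrist_force"]]);manip.camera("wrist")
print("avg",np.round(np.mean(P,0),4),"sd",np.round(np.std(P,0)[3:],2),"t",s["time"])
E
python3 f.py; python3 -m creep '[[[0,0,0.008,0,0,0],[0,0,0.016,0,0,0],[0,0,0.024,0,0,0],[0,0,0.032,0,0,0],[0,0,0.04,0,0,0],[0,0,0.04,0,0,0],[0,0,0.04,0,0,0]]]'; python3 f.py
```

```text
avg [ 0.5037 -0.0991  0.22    0.0433  0.1422 -1.74  ] sd [0.64 0.3  0.5 ] t 9.05
time: 9.98
ee_pos: [0.5037, -0.099, 0.1797]
ee_rot: [3.141, 0.0, 1.679]
wrist_force: [0.4, -0.2, -1.3]
grip_width: 0.0176
avg [ 0.5037 -0.099   0.1799 -0.0157  0.1189 -1.474 ] sd [0.28 0.26 0.43] t 10.225
```

```bash
for i in 1; do python3 -m creep '[[[0,0,0.003,0,0,0],[0,0,0.006,0,0,0],[0,0,0.009,0,0,0],[0,0,0.012,0,0,0],[0,0,0.012,0,0,0]]]' >/dev/null; python3 f.py; python3 -m creep '[[[0,0,0.003,0,0,0],[0,0,0.006,0,0,0],[0,0,0.006,0,0,0]]]'>/dev/null; python3 f.py; done
```

```text
avg [ 0.5036 -0.099   0.1676 -0.2328  0.1488 -2.0578] sd [0.65 0.38 0.41] t 11.15
avg [ 0.5035 -0.0991  0.1614  0.3675 -0.9015 -3.1232] sd [0.22 0.35 0.38] t 11.825
```

```bash
python3 -m creep '[[[0,0,0.002,0,0,0],[0,0,0.004,0,0,0],[0,0,0.005,0,0,0],[0,0,0.005,0,0,0]]]'; python3 f.py; python3 - <<'E'
from h import *
a=cv2.imread("pics/w5.png");b=snap("wrist","w6")[:,:,::-1];c=snap("scene","s6")[:,:,::-1]
cv2.imwrite("pics/w6c.png",np.hstack([cv2.resize(b[90:240,190:340],(400,400),interpolation=cv2.INTER_CUBIC),cv2.resize(c[130:200,310:380],(400,400),interpolation=cv2.INTER_CUBIC)]))
find("scene",["green_gauge_tip","green_gauge_grip","steel_edge","brass_edge"],n=1);find("wrist",["steel_edge","brass_edge"],n=1)
E
```

```text
time: 12.38
ee_pos: [0.5037, -0.099, 0.1567]
ee_rot: [3.141, 0.0, 1.679]
wrist_force: [0.9, -0.2, 1.4]
grip_width: 0.018
avg [ 0.5036 -0.099   0.1567  0.1726 -0.2591  1.4891] sd [0.56 0.26 0.33] t 12.625
scene tip_of green_gauge_tip 0.7 [ 0.5086 -0.0963  0.0624] [342.7 176.2]
scene tip_of green_gauge_grip 0.69 [0.5714 0.0252 0.0078] [303.8 192.9]
scene tip_of steel_edge 0.84 [ 0.5002 -0.1007  0.0972] [347.1 169.1]
scene tip_of brass_edge 0.63 [ 0.5118 -0.0986  0.0976] [344.1 167.7]
wrist tip_of steel_edge 0.97 [ 0.5017 -0.1002  0.0986] [251.1 205.6]
wrist tip_of brass_edge 0.67 [ 0.5123 -0.1005  0.0996] [265.2 207.8]
```

View pics/w6c.png

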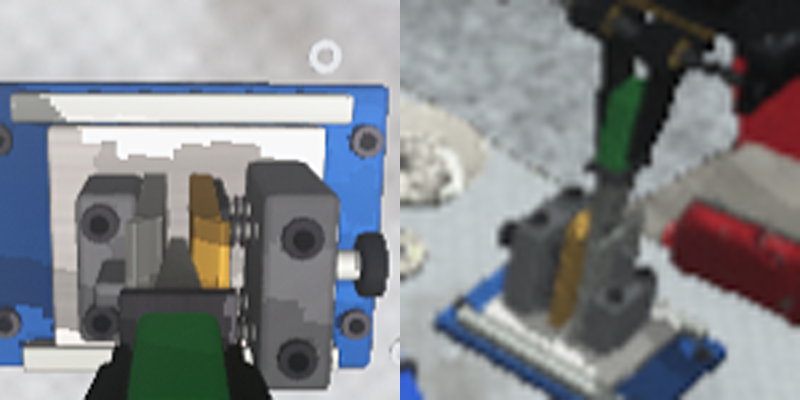

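Force is now about 3.2 N above the hanging baseline with the tip 36 mm deep (blade 8.4 mm thick at the edge). To check plate travel by eye, I rectify w4, w5 and w6 onto the edge plane and compare.

```bash
python3 - <<'E'
from h import *
i=manip.camera_info("wrist");T0=np.array(i["cam_to_world"]);s=manip.observe()
A0=R.from_euler("xyz",s["ee_rot"]).as_matrix();o=A0.T@(T0[:3,3]-s["ee_pos"]);Rc=A0.T@T0[:3,:3]
e=np.array([np.cos(.107),np.sin(.107)]);n=np.array([-e[1],e[0]])  # gap dir, width dir
N=8 # px/mm
out=[]
for f,p,yaw in (("w4",[.5049,-.1597,.2847],1.6755),("w5",[.5037,-.0991,.22],1.679),("w6",[.5036,-.099,.1567],1.679)):
    A=R.from_euler("xyz",[np.pi,0,yaw]).as_matrix();C=np.array(p)+A@o;Rw=A@Rc
    gu,gv=np.meshgrid(np.arange(-20,50,1/N),np.arange(28,-2,-1/6)) # mm
    X=np.stack([.505+(e[0]*gu+n[0]*gv)/1e3,-.0985+(e[1]*gu+n[1]*gv)/1e3,np.full(gu.shape,.098)],-1)
    q=(X-C)@Rw
    mx=(i["cx"]+i["fx"]*q[...,0]/-q[...,2]).astype(np.float32);my=(i["cy"]-i["fy"]*q[...,1]/-q[...,2]).astype(np.float32)
    im=cv2.remap(cv2.imread(f"pics/{f}.png"),mx,my,cv2.INTER_CUBIC);
    for k in range(0,70,10):cv2.line(im,(k*N,0),(k*N,8),(0,0,255),1)
    out.append(im)
cv2.imwrite("pics/rec.png",np.vstack(out))
E
```

```text
(no output)
```

View pics/rec.png

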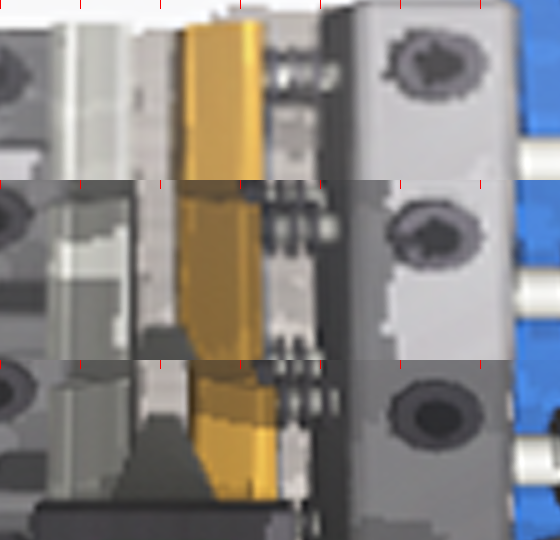

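The brass plate has shifted about 1.5–1.9 mm (inner edge 179→191, outer edge 262→277, at 8 px/mm) against an unmoved steel plate and block. I go down a last 2 mm to centre it near 2 mm, hold, then check.

```bash
python3 -m creep '[[[0,0,0.001,0,0,0],[0,0,0.002,0,0,0],[0,0,0.002,0,0,0],[0,0,0.002,0,0,0],[0,0,0.002,0,0,0],[0,0,0.002,0,0,0],[0,0,0.002,0,0,0],[0,0,0.002,0,0,0]]]'; python3 f.py; python3 - <<'E'
from h import *
manip.camera("scene");find("scene",["orange_gauge_grip","green_gauge_tip"],n=1)
manip.camera("top");find("top",["end_cap","bearing","cap_stack","armature","dish"],n=2)
s=manip.observe();print(np.abs(s["dq"]).max(),s["grip_width"],s["ee_pos"],s["time"])
E
```

```text
time: 14.08
ee_pos: [0.5035, -0.099, 0.1545]
ee_rot: [-3.141, 0.0, 1.679]
wrist_force: [0.3, -0.6, -0.0]
grip_width: 0.0182
avg [ 0.5035 -0.099   0.1546  0.4033 -0.5622 -0.2799] sd [0.59 0.52 0.82] t 14.325
scene tip_of orange_gauge_grip 0.59 [ 0.5032 -0.0943  0.0605] [343.4 177.7]
scene tip_of green_gauge_tip 0.52 [0.4709 0.0666 0.0194] [316.6 211.5]
top tip_of end_cap 0.7 [ 0.5227  0.6289 -0.0062] [140.8 200. ]
top tip_of bearing 0.4 [ 6.406e-01 -6.680e-02  2.000e-04] [331.9 173.7]
top tip_of cap_stack 0.69 [ 0.6015  0.4199 -0.0019] [200.1 179.9]
top tip_of cap_stack 0.56 [ 0.5086 -0.0983 -0.0057] [339.7 209.4]
top tip_of armature 0.69 [ 0.4913  0.5039 -0.0018] [175.5 209.6]
top tip_of armature 0.63 [ 0.4981 -0.0996  0.0954] [347.8 210.4]
top tip_of dish 0.91 [ 0.7037 -0.1375  0.001 ] [350.5 157.6]
0.0024406925671987155 0.017760104906102032 [ 0.50353488 -0.09899598  0.1545909 ] 14.825
```

The force reading fell (friction scatter), so I confirm plate travel with one more rectified comparison, plus the orange gauge.

```bash
python3 - <<'E'
from h import *
i=manip.camera_info("wrist");T0=np.array(i["cam_to_world"]);s=manip.observe()
im7=snap("wrist","w7");sc=snap("scene","s7")[:,:,::-1]
A0=R.from_euler("xyz",s["ee_rot"]).as_matrix();o=A0.T@(T0[:3,3]-s["ee_pos"]);Rc=A0.T@T0[:3,:3]
e=np.array([np.cos(.107),np.sin(.107)]);n=np.array([-e[1],e[0]]);N=8;out=[]
for f,p,yaw in (("w5",[.5037,-.0991,.22],1.679),("w6",[.5036,-.099,.1567],1.679),("w7",s["ee_pos"],1.679)):
    A=R.from_euler("xyz",[np.pi,0,yaw]).as_matrix();C=np.array(p)+A@o;Rw=A@Rc
    gu,gv=np.meshgrid(np.arange(-20,30,1/N),np.arange(28,0,-1/6))
    X=np.stack([.505+(e[0]*gu+n[0]*gv)/1e3,-.0985+(e[1]*gu+n[1]*gv)/1e3,np.full(gu.shape,.098)],-1);q=(X-C)@Rw
    im=cv2.remap(cv2.imread(f"pics/{f}.png"),(i["cx"]+i["fx"]*q[...,0]/-q[...,2]).astype(np.float32),(i["cy"]-i["fy"]*q[...,1]/-q[...,2]).astype(np.float32),cv2.INTER_CUBIC)
    h=cv2.cvtColor(im,cv2.COLOR_BGR2HSV);b=(h[...,0]>10)&(h[...,0]<30)&(h[...,1]>110)
    print(f,[(int(np.flatnonzero(b[r]).min()),int(np.flatnonzero(b[r]).max())) for r in range(30,84,8) if b[r].any()]);out.append(im)
v=np.vstack(out);a=lambda k:cv2.resize(k,(400,250),interpolation=cv2.INTER_CUBIC)
r=np.vstack([a(sc[185:265,230:358]),a(sc[130:190,300:396])])
v=v[:500];r=np.vstack([r,np.zeros((max(0,len(v)-500),400,3),np.uint8)])[:len(v)]
cv2.imwrite("pics/fin.png",np.hstack([v,r]))
o0=cv2.imread("pics/s0.png")
for k in (o0,sc):
    h=cv2.cvtColor(np.ascontiguousarray(k[190:240,280:315]),cv2.COLOR_BGR2HSV);p=np.argwhere((h[...,0]>5)&(h[...,0]<18)&(h[...,1]>150));print("orange px",p.mean(0)[::-1]+[280,190],len(p))
E
```

```text
w5 [(180, 259), (180, 258), (180, 258), (180, 258), (180, 259), (179, 259), (179, 258)]
w6 [(190, 274), (190, 276), (190, 274), (190, 275), (190, 275), (190, 276), (191, 275)]
w7 [(191, 276), (190, 277), (190, 277), (190, 278), (191, 278), (191, 277), (194, 276)]
orange px [297.63829787 208.69148936] 94
orange px [297.6344086  208.64516129] 93
```

View pics/fin.png

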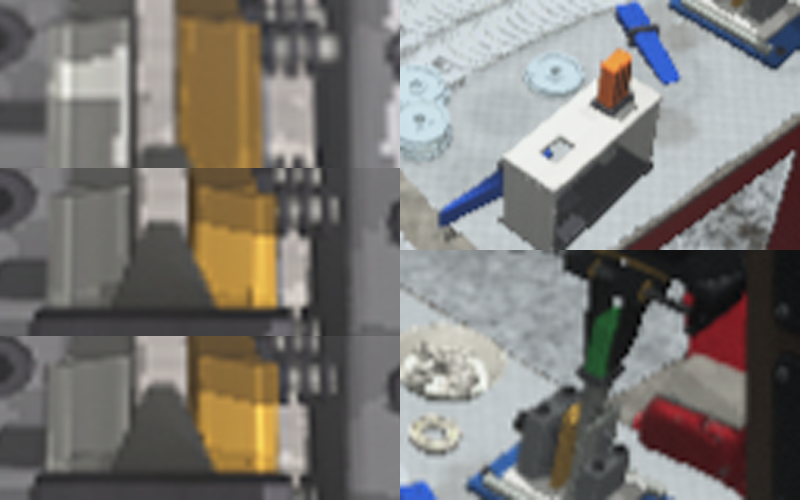

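The gauge is wedged. The brass plate is 1.4–2.3 mm back (inner and outer edges), the orange gauge hasn't moved, and the arm is still. I hand in.

```bash
python3 -c "
from station import manip
s=manip.observe();print(s['time'],s['wrist_force'],s['grip_width']);print(manip.sign_off())"
```

```text
14.925 [ 0.34275141 -0.55100724 -1.57194676] 0.01770031468954507
the job is handed in; nothing more can be done
None
```

I lifted the green gauge out of the rack, slid its blade about 38 mm into the gap and handed in at 14.9 s. It is still gripped by its handle (40 N set, 18 mm opening), upright and still.

- **Plate travel:** rectified wrist pictures put the brass plate about 1.4 mm back by its inner edge and 2.2 mm by its outer edge. That is inside the 0.8–3.4 mm window.
- **Surroundings:** the orange gauge is unmoved to within 0.1 pixel. The network re-check found the loose parts within about 5 mm of their first readings, which is its own noise.
- **Force check that disagreed:** upward push first read about 3.2 N above the hanging baseline. After the last 2 mm it averaged about 1.5 N, and the single reading just before hand-in was close to the baseline. I put this down to friction in the wedge and relied on the pictures for plate travel, so force did not confirm the 3–6 N drag.
- **Failed detections:** the network's last looks for the orange grip and the green tip in the scene picture landed on other objects. I ignored them and checked by pixels instead.
- **Blue look-alikes:** two stood on their tips at the start and had toppled by the time I looked from above. I did not touch them.

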